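Run the stylus along the case joint

TASK

Take the stylus with the thin downturned point off its rest and clean the stepped joint in the top of the tin case held in the vise: run the point down inside the groove, lightly and at about 2 cm a second, from the end where the joint runs out through the end face, round both corners, to the end where it stops short, keeping it in the groove all the way. Then lay the stylus back in its own rest just as it lay, and leave the flat-bladed scraper and the other things on the bench where they are.

Things in the scene. Friction and masses are not known exactly. Their poses are not given: they have to be found in the camera images.
- stylus: the stylus: black handle bar 115 x 20 x 22 mm (x, y, z) with a thin steel neck bending straight down to a point; loose, about 0.12 kg, lying level. Origin on the handle's underside, midway between where its rest holds it; x along the handle towards the neck (handle from x = -60 to +55 mm), z up (handle top at 22 mm)
- stylus_grip (a point): where to grip the stylus: middle of the handle's section, 11 mm above the body origin; grip from above across the 20 mm width (along stylus y)
- stylus_tip (a point): lowest end of the stylus's point: a round nib 6 mm across (8 mm from 15 mm up), 80 mm in front of (+x) and 45 mm below the stylus origin
- stylus_rest: the stylus's wooden rest, fixed: base 120 x 60 x 10 mm, two uprights 8 mm thick at x = -48 and +42 mm; the handle lies on their saddles, 65 mm above the bench, between horns 30 mm apart that rise 14 mm higher. Origin on the bench under it; x, y as the lying stylus's; the stylus's origin then is 65 mm straight above this one
- scraper: the other tool, not to be used: the same black handle and frame, but a straight flat blade 34 mm wide; it lies in a like rest of its own. The two rests may have swapped places
- case: tin-plated case, 70 x 170 x 65 mm (x, y, z), clamped level in the vise, fixed, nothing around it higher; origin at its underside's centre, 85 mm above the bench; flat top at z = 65 mm with a stepped groove 12 mm wide, 6 mm deep, dark floor, square corners: points seam0 to seam9. It runs out through the +y end face and stops short at y = -78 mm; a brass spindle sticks out of the -y end
- seam0 (a point): point 0 of the joint's centre line, at the level of the case's top: x = -14, y = 72 mm in the case frame (start, 13 mm in from the end face where the joint runs out)
- seam1 (a point): point 1 of the joint's centre line, at the level of the case's top: x = -14, y = 54 mm in the case frame
- seam2 (a point): point 2 of the joint's centre line, at the level of the case's top: x = -14, y = 36 mm in the case frame
- seam3 (a point): point 3 of the joint's centre line, at the level of the case's top: x = -14, y = 18 mm in the case frame
- seam4 (a point): point 4 of the joint's centre line, at the level of the case's top: x = -14, y = 0 mm in the case frame (first corner)
- seam5 (a point): point 5 of the joint's centre line, at the level of the case's top: x = 0, y = 0 mm in the case frame (middle of the cross leg)
- seam6 (a point): point 6 of the joint's centre line, at the level of the case's top: x = 14, y = 0 mm in the case frame (second corner)
- seam7 (a point): point 7 of the joint's centre line, at the level of the case's top: x = 14, y = -23 mm in the case frame
- seam8 (a point): point 8 of the joint's centre line, at the level of the case's top: x = 14, y = -47 mm in the case frame
- seam9 (a point): point 9 of the joint's centre line, at the level of the case's top: x = 14, y = -70 mm in the case frame (finish, 8 mm before the blind end of the groove)
- dial_knob: red dial knob, 60 mm across, 28 mm high, lying loose on the bench; leave it alone. Origin at its underside
- valve_base_a: black round valve base, 60 mm across, 30 mm high, lying loose on the bench; leave it alone. Origin at its underside
- valve_base_b: black round valve base, 60 mm across, 30 mm high, lying loose on the bench; leave it alone. Origin at its underside
- tweezer: steel tweezer, 130 mm long, lying loose on the bench; leave it alone. Origin at its underside
- jar: jar, 54 mm across, 60 mm high, lying loose on the bench; leave it alone. Origin at its underside
- driver: screwdriver, lying loose on the bench; leave it alone. Origin at its underside
Things that resemble listed ones, but are neither listed nor needed, are in the scene too. Leave any pink, turquoise or white look-alike of the stylus alone.

How it is judged:
On the way, in this order (a step that is already met when the one before it is completed fails the run):
1. the stylus point is in the joint at point 0 (within 5.5 mm sideways or along, at least 2 mm below the case's top) for about 0.2 s (horizontal distance between stylus_tip and seam0 below 0.0055 m and z of stylus_tip in the frame of case between 0.055 and 0.063 m), for 0.18 s.
2. the stylus point is in the joint at point 1 (within 5.5 mm sideways or along, at least 2 mm below the case's top) for about 0.2 s (horizontal distance between stylus_tip and seam1 below 0.0055 m and z of stylus_tip in the frame of case between 0.055 and 0.063 m), for 0.18 s.
3. the stylus point is in the joint at point 2 (within 5.5 mm sideways or along, at least 2 mm below the case's top) for about 0.2 s (horizontal distance between stylus_tip and seam2 below 0.0055 m and z of stylus_tip in the frame of case between 0.055 and 0.063 m), for 0.18 s.
4. the stylus point is in the joint at point 3 (within 5.5 mm sideways or along, at least 2 mm below the case's top) for about 0.2 s (horizontal distance between stylus_tip and seam3 below 0.0055 m and z of stylus_tip in the frame of case between 0.055 and 0.063 m), for 0.18 s.
5. the stylus point is in the joint at point 4 (within 5.5 mm sideways or along, at least 2 mm below the case's top) for about 0.2 s (horizontal distance between stylus_tip and seam4 below 0.0055 m and z of stylus_tip in the frame of case between 0.055 and 0.063 m), for 0.18 s.
6. the stylus point is in the joint at point 5 (within 5.5 mm sideways or along, at least 2 mm below the case's top) for about 0.2 s (horizontal distance between stylus_tip and seam5 below 0.0055 m and z of stylus_tip in the frame of case between 0.055 and 0.063 m), for 0.18 s.
7. the stylus point is in the joint at point 6 (within 5.5 mm sideways or along, at least 2 mm below the case's top) for about 0.2 s (horizontal distance between stylus_tip and seam6 below 0.0055 m and z of stylus_tip in the frame of case between 0.055 and 0.063 m), for 0.18 s.
8. the stylus point is in the joint at point 7 (within 5.5 mm sideways or along, at least 2 mm below the case's top) for about 0.2 s (horizontal distance between stylus_tip and seam7 below 0.0055 m and z of stylus_tip in the frame of case between 0.055 and 0.063 m), for 0.18 s.
9. the stylus point is in the joint at point 8 (within 5.5 mm sideways or along, at least 2 mm below the case's top) for about 0.2 s (horizontal distance between stylus_tip and seam8 below 0.0055 m and z of stylus_tip in the frame of case between 0.055 and 0.063 m), for 0.18 s.
10. the stylus point is in the joint at point 9 (within 5.5 mm sideways or along, at least 2 mm below the case's top) for about 0.2 s (horizontal distance between stylus_tip and seam9 below 0.0055 m and z of stylus_tip in the frame of case between 0.055 and 0.063 m), for 0.18 s.
At the end, for the whole second after the job is handed in: the stylus lies in its own rest as at the start, point to the same side: origin within 12 mm along and 8 mm across the rest and 5 mm of saddle height, upright within 0.15 rad, at rest (x of stylus in the frame of stylus_rest between -0.012 and 0.012 m and y of stylus in the frame of stylus_rest between -0.008 and 0.008 m and z of stylus in the frame of stylus_rest between 0.06 and 0.07 m and x of stylus_tip in the frame of stylus_rest above 0.06 m and angle between stylus's own z axis and vertical below 0.15 rad and linear speed of stylus below 0.02 m/s); the robot touches nothing.
It fails at once if the stylus is pressed on the case with more than 30 N (contact force between stylus and case above 30 N).
It fails at once if the point is out of the groove just over the case's top (0.5 mm below to 10 mm above it) between the two ends of the joint (x of stylus_tip in the frame of case between -0.02 and 0.02 m and y of stylus_tip in the frame of case between -0.058 and 0.058 m and z of stylus_tip in the frame of case between 0.0645 and 0.075 m).
It fails at once if the scraper is moved more than 20 mm (distance of scraper from where it was at the start of the episode above 0.02 m).
It fails at once if another loose thing on the bench is moved more than 30 mm (distance of any of dial_knob, valve_base_a, valve_base_b, tweezer, jar, driver from where it was at the start of the episode above 0.03 m).
It also fails if it takes over 64 s, if anything falls off the work surface, if the arm or the gripper's body presses on something with over 40 N, if the wrist force passes 120 N, or if a joint passes its speed limit or range.

ROBOT

A 6-joint arm with a two-finger parallel gripper is mounted at the origin on the work surface. World frame = base frame: x ahead of the robot, y to its left, z up, the work surface at z = 0. Lengths are in m, angles in rad, forces in N, time in s.
With the tool pointing down it reaches from about 0.3 to 0.875 m from the base axis. Payload 6.4 kg.
Tool frame: the origin (TCP) lies midway between the tips of the shut fingers; the grasp point (between the pads) lies 19 mm behind it (robot.grip_point_offset is the distance from the TCP to the grasp point, in m); z points along the fingers, y is the line along which they close (so a half turn about z gives the same grasp; the last joint's range is limited). The gripper opens to 85 mm and grips with 20 to 120 N. Pads are 22 mm wide; open, the fingers measure 114 mm over their backs; the gripper's body (76 mm by 85 mm) begins 54 mm behind the grasp point. The pads swing forward as they close: fully open they stand 13 mm farther back than shut.
Start: joints at [1.046, 0.181, 1.607, -0, 1.354, -0.206], TCP at [0.18, 0.546, 0.194] pointing down, gripper open.
Joint ranges: [-2.99, 2.99], [-0.89, 2.07], [0.3, 2.58], [-1.14, 4.28], [0, 2.63], [-3.12, 3.12]. Speed limits (rad/s): [2.57, 2.57, 3.01, 3.14, 3.14, 3.14].

INTERFACE

Orientations are given as a unit quaternion [x, y, z, w].
In Python, from rig import telemetry, imaging, robot gives the robot as it stands.
- The arm moves only by the shell command python3 -m pendant 'ROWS'. ROWS is JSON, a list of rows, each an object with "translation": the shift along the tool's x, y, z in mm, a list of three; "rot": the turn, a rotation vector about the tool's x, y, z in degrees, a list of three; "fingers": the closure, from -1 (fully open) to 1 (shut), so that 0 is half open. In form: [{"translation": [tx, ty, tz], "rot": [wx, wy, wz], "fingers": fingers}, ...]. A call has 1 to 8 rows; each row shifts and turns the commanded pose from where the row before left it, along the tool's axes as they then stand; what a row does not reach is not made up. A row lasts 1/12 s, in which the tool goes at most 41.7 mm and 7.16 degrees, less where a joint would pass 70% of its speed; a pose out of reach is approached as far as the arm can. A call is refused whole if a number of a shift passes 41.7 or a number of a turn 7.16, either way. A call with a gripper value outside its range is refused whole. The fingers move at their own pace and stop on an object; the grip force is fixed at half the most. Time passes only in rows, so rows that do not move let the fingers close. It gives the time, the measured TCP pose, the force and the opening at its end, in the units of the state.
- telemetry.observe(): the state, without advancing time (a new reading comes with each control period).
- imaging.capture(name): name is "scene" or "top" or "wrist"; returns a dict with "img" (420x560x3 uint8, blue, green, red), "z_map" (420x560 float32, m along the optical axis (not along the pixel's ray), 0 where there is no reading), "vertical_fov" (degrees; the focal length in pixels is half the picture's height over the tangent of half this angle, whatever the lens; pixels are square), "cx", "cy" (the principal point, pixels), "eye" and "rotation" of the camera in the world. Camera axes: x right, y down, z forward; pixel columns grow to the right and rows downward; lengths in m; the calibration is good to about 2 mm. A picture is of the moment at which its call begins.
- robot.hand_in(): hands the job in, once; it reports no verdict.
The state is a dict: "time": time; "joint_positions": joint angles; "dq": joint speeds; "joint_efforts": joint torques, N m; "tcp_pos": TCP position; "eef_rot": TCP orientation; "wrist_force": force on the tool from outside, world axes, zero at the start; "wrist_torque": the same for the moment, N m; "finger_gap": opening from 0.0 (shut) to 1.0 (fully open).
Only numpy, scipy, OpenCV 4.12 (cv2) and the standard library are available. Lean on these libraries where they do the work, as an engineer would, in place of code of your own. Each camera call takes 0.05 s, during which the arm holds its last target. There are 200 camera calls.

## Working session

There is one attempt and no reset: what is moved stays moved. The work goes in short steps, Python scripts to look and compute and a shell command to move; the robot and the scene stay as the last step left them, time stands still between calls to the robot, and variables do not carry over. Pictures are saved under pics/ and viewed, on a budget of 10 in all, crops included, one or two more only if the job needs it, and the job is handed in when it is done.

```bash
mkdir -p pics; cat > h.py <<'E'
import numpy as np, cv2
from rig import telemetry, imaging, robot
def cap(n,f):
    c=imaging.capture(n); cv2.imwrite(f'pics/{f}.png',c['img']); np.savez(f'pics/{f}.npz',**c); return c
def load(f): return dict(np.load(f'pics/{f}.npz'))
def pix(c,u,v,z=None,plane=None):
    f=210/np.tan(np.radians(float(c['vertical_fov']))/2)
    R=np.array(c['rotation']); e=np.array(c['eye'])
    if R.shape!=(3,3):
        from scipy.spatial.transform import Rotation as Q; R=Q.from_quat(R).as_matrix()
    d=R@np.array([(u-c['cx'])/f,(v-c['cy'])/f,1.])
    if plane is not None: return e+d*(plane-e[2])/d[2]
    if z is None: z=c['z_map'][int(round(v)),int(round(u))]
    return e+d*z
E
python3 - <<'E'
from h import *
s=telemetry.observe(); print(s)
for n in('top','scene'):
    c=cap(n,n+'0'); print(n,c['eye'],c['rotation'],c['vertical_fov'],c['cx'],c['cy'])
a=load('top0')['img'];cv2.imwrite('pics/topbig.png',cv2.resize(a,(800,600),interpolation=cv2.INTER_CUBIC))
E
```

```text
{'time': 0.0, 'joint_positions': array([ 1.04571206e+00,  1.81520689e-01,  1.60800839e+00,  1.58752889e-05,
        1.35381586e+00, -2.06254323e-01]), 'dq': array([-1.82253031e-03, -2.78514017e-04,  1.83132524e-03, -7.35354829e-04,
       -6.66235644e-05,  4.78411612e-04]), 'joint_efforts': array([-6.38954825e-04, -4.44874692e+01, -3.51340306e+01, -3.27226935e-04,
        9.11786046e-03, -5.78059030e-06]), 'tcp_pos': array([0.17987312, 0.54548996, 0.19309548]), 'eef_rot': array([ 1.58742256e-01,  9.87319669e-01, -8.15444903e-04, -3.20523803e-04]), 'wrist_force': array([ 0.54516881,  0.01103205, -0.0232281 ]), 'wrist_torque': array([-0.00519294,  0.01961021, -0.00150844]), 'finger_gap': 0.9977863236328776}
top [0.22091892 0.08801964 1.35854749] [ 0.73191044 -0.67299333  0.07197604 -0.07878155] 51.574381775517956 282.3257916341138 219.46285990045232
scene [ 1.14572165 -0.13017525  1.15942335] [ 0.78447032  0.54841837 -0.17304175 -0.23216409] 53.491527758475165 282.32263685451977 199.46976620237115
```

View pics/topbig.png

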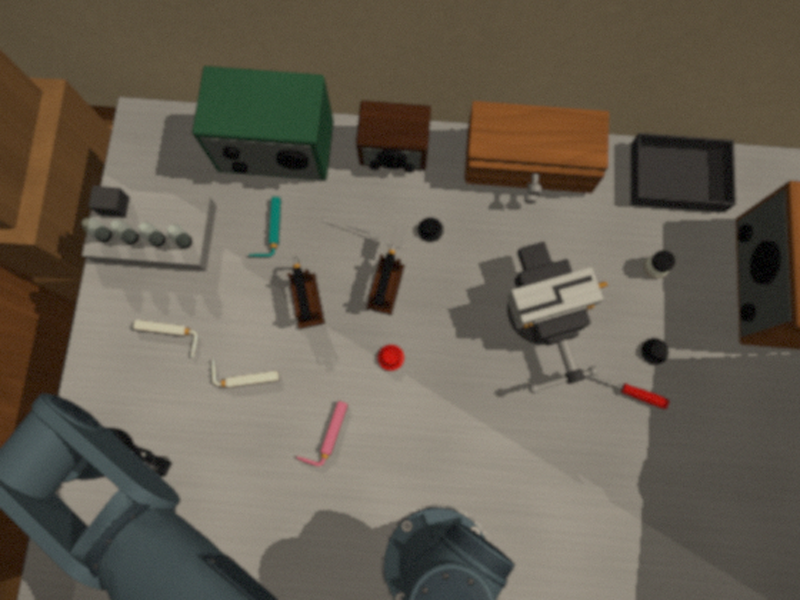

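View pics/scene0.png

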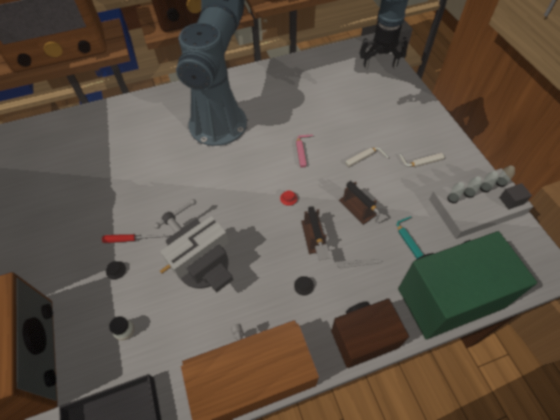

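Top view: two tool rests at about (306,298) and (386,283), and the case at (556,297) with its spindle on the right end. I'll enlarge the rests and the case next.

```bash
python3 - <<'E'
from h import *
t=load('top0')['img'];s=load('scene0')['img']
r=lambda a,x,y,w,h,W,H:cv2.resize(a[y:y+h,x:x+w],(W,H),interpolation=cv2.INTER_CUBIC)
A=r(t,190,165,100,75,400,300);B=r(t,345,165,100,75,400,300);C=r(s,290,170,110,82,400,300);D=r(s,150,200,100,75,400,300)
cv2.imwrite('pics/m.png',np.vstack([np.hstack([A,B]),np.hstack([C,D])]))
E
```

```text
(no output)
```

View pics/m.png

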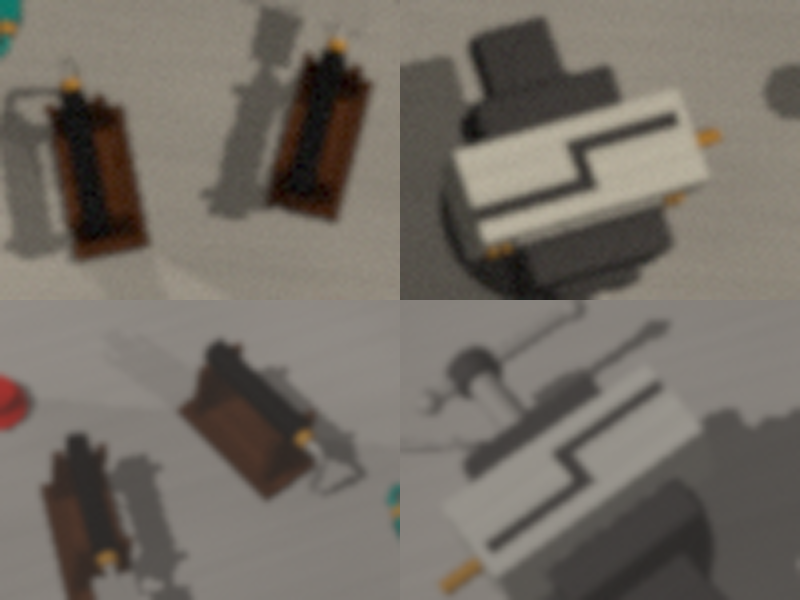

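The tool on the left in the top view is the stylus: its shadow shows a thin bent neck. The right one's shadow shows a wide blade. The groove runs out at the case's left end, so case +y points left and +x points up in the image.

```bash
cat >> h.py <<'E'
def cloud(c):
    v,u=np.mgrid[0:420,0:560]; f=210/np.tan(np.radians(float(c['vertical_fov']))/2)
    from scipy.spatial.transform import Rotation as Q
    R=np.array(c['rotation']); R=R if R.shape==(3,3) else Q.from_quat(R).as_matrix()
    z=c['z_map']; P=np.stack([(u-c['cx'])/f*z,(v-c['cy'])/f*z,z],-1)@R.T+c['eye']; P[z==0]=np.nan
    return P
E
python3 - <<'E'
from h import *
c=load('top0');P=cloud(c);im=c['img'].astype(int)
def rect(q):
    r=cv2.minAreaRect((q[:,:2]*1000).astype(np.float32)); return r
box=np.zeros((420,560),bool);box[170:240,350:430]=1
m=box&(abs(P[...,2]-.15)<.006);q=P[m];print('case',m.sum(),np.median(q[:,2]),rect(q),q.mean(0))
m&=True
# stylus region
for n,(x0,x1,y0,y1) in dict(sty=(198,232,183,232),scr=(252,290,172,222)).items():
    b=np.zeros((420,560),bool);b[y0:y1,x0:x1]=1
    z=P[...,2]
    m=b&(z>.075)&(z<.1);q=P[m];print(n,m.sum(),np.median(z[m]),rect(q),q.mean(0))
    d=q[:,:2]-q[:,:2].mean(0);w,V=np.linalg.eigh(d.T@d);a=V[:,1];print(np.degrees(np.arctan2(a[1],a[0])),np.percentile(d@a,[1,99]))
E
```

```text
case 1270 0.14866453503648847 ((547.99755859375, -193.7188720703125), (70.99085998535156, 170.88453674316406), 21.017717361450195) [ 0.54759878 -0.1932929   0.14875905]
sty 298 0.08487425489402889 ((531.87744140625, 332.9254150390625), (130.95223999023438, 46.28947067260742), 18.631452560424805) [0.52647323 0.33191316 0.08436092]
-162.31784318906927 [-0.06632164  0.05893802]
scr 298 0.0843856036451961 ((581.5558471679688, 158.0582733154297), (44.55950164794922, 136.1763916015625), 80.38375091552734) [0.57489232 0.1580457  0.08399361]
169.83992858647284 [-0.07269689  0.06042792]
```

```bash
python3 -m pendant '[{"translation":[-33,-8,0],"rot":[0,0,0],"fingers":-0.3},{"translation":[-33,-8,0],"rot":[0,0,0],"fingers":-0.3},{"translation":[-33,-8,0],"rot":[0,0,0],"fingers":-0.3},{"translation":[-33,-8,0],"rot":[0,0,0],"fingers":-0.3},{"translation":[-33,-8,0],"rot":[0,0,0],"fingers":-0.3},{"translation":[-33,-8,0],"rot":[0,0,0],"fingers":-0.3},{"translation":[-33,-8,0],"rot":[0,0,0],"fingers":-0.3},{"translation":[-33,-8,0],"rot":[0,0,0],"fingers":-0.3}]'
python3 -m pendant '[{"translation":[-33,-8,0],"rot":[0,0,0],"fingers":-0.3},{"translation":[-33,-8,0],"rot":[0,0,0],"fingers":-0.3},{"translation":[0,0,0],"rot":[0,0,-6],"fingers":-0.3},{"translation":[0,0,0],"rot":[0,0,-6],"fingers":-0.3},{"translation":[0,0,0],"rot":[0,0,-6],"fingers":-0.3},{"translation":[0,0,0],"rot":[0,0,-6],"fingers":-0.3},{"translation":[0,0,0],"rot":[0,0,-6],"fingers":-0.3},{"translation":[0,0,0],"rot":[0,0,-6],"fingers":-0.3}]'
python3 - <<'E'
from h import *
from scipy.spatial.transform import Rotation as Q
c=cap('wrist','w1');s=telemetry.observe();print(s['tcp_pos'],Q.from_quat(s['eef_rot']).as_matrix().round(3),s['finger_gap'],c['eye'],c['rotation'])
E
```

```text
time: 0.77
tcp_pos: [0.4118, 0.4013, 0.1936]
eef_rot: [0.159, 0.987, -0.0, -0.0]
wrist_force: [-0.4, 0.3, -1.7]
finger_gap: 0.647
time: 1.43
tcp_pos: [0.4682, 0.3664, 0.1934]
eef_rot: [-0.157, 0.988, -0.0, -0.001]
wrist_force: [-0.6, 0.3, -0.2]
finger_gap: 0.655
[0.46819873 0.36641082 0.19336922] [[-0.949 -0.315 -0.001]
 [-0.315  0.949 -0.001]
 [ 0.001 -0.    -1.   ]] 0.655181630479669 [0.40571193 0.34616117 0.37436355] [0.58308237 0.80174176 0.10600384 0.07738403]
```

View pics/w1.png

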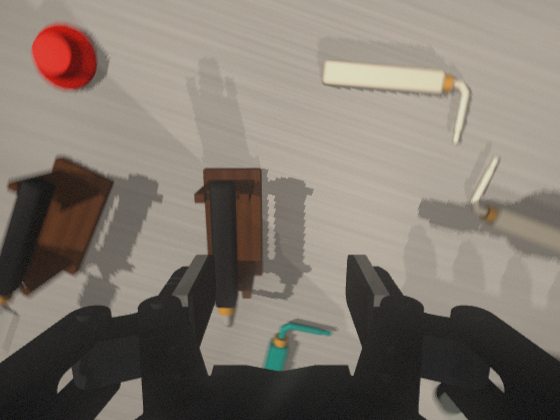

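The wrist image shows the stylus handle from (222,181) to (226,306). Next I'll fit its top face in the cloud.

```bash
cat >> h.py <<'E'
def stylus_fit(c,b,zlo=.083,zhi=.092):
    P=cloud(c);im=c['img'].astype(int);m=np.zeros((420,560),bool);m[b[2]:b[3],b[0]:b[1]]=1
    z=P[...,2];m&=(z>zlo)&(z<zhi)&(im[...,2]<60)&(im[...,2]-im[...,0]<18)
    n,l,st,ce=cv2.connectedComponentsWithStats(m.astype(np.uint8));k=1+st[1:,4].argmax()
    q=P[l==k];r=cv2.minAreaRect((q[:,:2]*1000).astype(np.float32))
    d=q[:,:2]-q[:,:2].mean(0);w,V=np.linalg.eigh(d.T@d);a=V[:,1]*np.sign(V[0,1])
    t=d@a;p=np.array([-a[1],a[0]]);s=d@p
    print('px',st[k],'z',np.median(q[:,2]),'rect',r,'yaw',np.degrees(np.arctan2(a[1],a[0])))
    T=np.percentile(t,[.5,99.5]);S=np.percentile(s,[2,98]);print('len',T,'wid',S)
    mid=q[:,:2].mean(0)+a*T.mean()+p*S.mean();print('mid',mid,'origin',mid+a*.0025)
E
python3 - <<'E'
from h import *
stylus_fit(load('w1'),(195,260,165,320),.078,.096)
E
```

```text
px [ 209  181   28  126 2776] z 0.08789388963550931 rect ((526.4567260742188, 333.0019226074219), (112.59275817871094, 19.95454978942871), 17.604000091552734) yaw 17.905499238206843
len [-0.05110169  0.06051441] wid [-0.00952792  0.00868632]
mid [0.52605753 0.33344505] origin [0.52843645 0.33421367]
```

```bash
python3 -m pendant '[{"translation":[-23.5,-25,0],"rot":[0,0,0.6],"fingers":-0.3},{"translation":[-23.5,-25,0],"rot":[0,0,0],"fingers":-0.3},{"translation":[0,0,25],"rot":[0,0,0],"fingers":-0.3},{"translation":[0,0,25],"rot":[0,0,0],"fingers":-0.3},{"translation":[0,0,20],"rot":[0,0,0],"fingers":-0.3},{"translation":[0,0,0],"rot":[0,0,0],"fingers":-0.3}]'
python3 - <<'E'
from h import *
from scipy.spatial.transform import Rotation as Q
c=cap('wrist','w2');s=telemetry.observe();R=Q.from_quat(s['eef_rot']).as_matrix();print(s['tcp_pos'],R.round(3),s['finger_gap'])
try: stylus_fit(c,(150,410,100,420),.078,.096)
except Exception as e: print(e)
d=R.T@(np.array([.5287,.334,.058])-s['tcp_pos']);print(d*1000)
E
```

```text
time: 1.98
tcp_pos: [0.525, 0.3313, 0.1184]
eef_rot: [-0.148, 0.989, -0.001, -0.005]
wrist_force: [-1.4, -1.2, -0.9]
finger_gap: 0.65
[0.52618593 0.33203455 0.1210186 ] [[-0.956 -0.293 -0.006]
 [-0.293  0.956 -0.002]
 [ 0.006 -0.    -1.   ]] 0.6557869605589117
px [ 265  135   33  173 4186] z 0.08783252287611773 rect ((526.752197265625, 332.4720764160156), (112.3609619140625, 19.718547821044922), 17.53134536743164) yaw 18.984192613903158
len [-0.04731902  0.06174201] wid [-0.01015468  0.00869317]
mid [0.52526616 0.33274077] origin [0.52763018 0.33355404]
[-3.37098423  1.17443283 62.99829437]
```

View pics/w2.png

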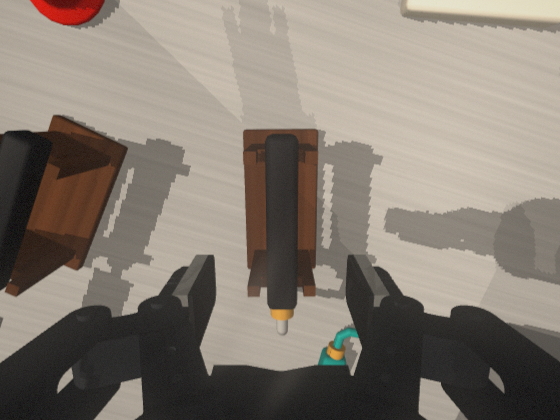

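The handle (columns 267–297) sits centred between the pads. I'll descend and grip.

```bash
python3 -m pendant '[{"translation":[-2.5,1,20],"rot":[0,0,-0.5],"fingers":-0.3},{"translation":[0,0,20],"rot":[0,0,0],"fingers":-0.3},{"translation":[0,0,15],"rot":[0,0,0],"fingers":-0.3},{"translation":[0,0,7],"rot":[0,0,0],"fingers":-0.3},{"translation":[0,0,0],"rot":[0,0,0],"fingers":-0.3}]'
python3 -m pendant '[{"translation":[0,0,0],"rot":[0,0,0],"fingers":0},{"translation":[0,0,0],"rot":[0,0,0],"fingers":0.3},{"translation":[0,0,0],"rot":[0,0,0],"fingers":0.6},{"translation":[0,0,0],"rot":[0,0,0],"fingers":1},{"translation":[0,0,0],"rot":[0,0,0],"fingers":1},{"translation":[0,0,0],"rot":[0,0,0],"fingers":1}]'
python3 - <<'E'
from h import *
s=telemetry.observe();print(s['tcp_pos'],s['eef_rot'],s['finger_gap'],s['wrist_force'])
c=cap('wrist','w3');stylus_fit(c,(150,410,60,420),.075,.1)
E
```

```text
time: 2.45
tcp_pos: [0.5298, 0.3347, 0.0615]
eef_rot: [-0.153, 0.988, -0.0, -0.001]
wrist_force: [-1.3, 0.1, -0.6]
finger_gap: 0.65
time: 2.95
tcp_pos: [0.5307, 0.3348, 0.0625]
eef_rot: [-0.153, 0.988, 0.0, 0.0]
wrist_force: [0.0, 0.1, -1.1]
finger_gap: 0.003
[0.53066723 0.33482702 0.06248865] [-1.53253684e-01  9.88186816e-01  8.92206817e-05  3.41800546e-04] 0.0031901837471279013 [ 0.01353798  0.07683851 -1.0509694 ]
px [ 257  125   45  138 4945] z 0.08775411551083931 rect ((503.3337097167969, 325.21075439453125), (63.804039001464844, 19.845491409301758), 17.075054168701172) yaw 16.428421887400855
len [-0.02758562  0.03198766] wid [-0.00972137  0.00903956]
mid [0.50148347 0.32469537] origin [0.50388141 0.32540241]
```

View pics/w3.png

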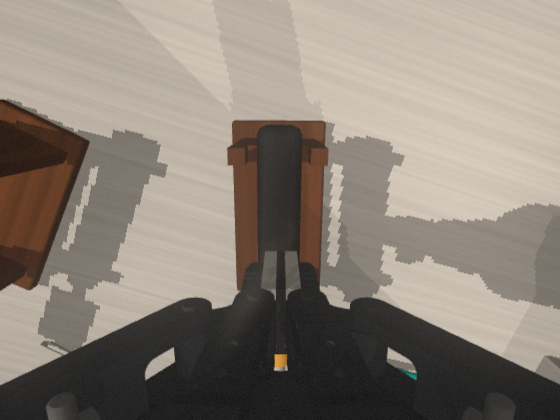

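```bash
python3 - <<'E'
from h import *
s=telemetry.observe();print(s['time'],s['tcp_pos'],s['finger_gap'],s['wrist_force'])
E
```

```text
3.0 [0.53058303 0.33475109 0.06232039] 0.001725091533206287 [-4.89215155e-03 -4.38837685e-01 -1.02042532e-04]
```

```bash
python3 - <<'E'
from h import *
c=load('w3');P=cloud(c)
for u,v in((270,255),(270,270),(292,255),(292,280),(281,252),(281,270),(281,240),(281,200),(281,320),(281,365)): print(u,v,P[v,u].round(4),c['img'][v,u])
c=load('w2');P=cloud(c)
for u,v in((195,290),(205,262),(365,290)): print(u,v,P[v,u].round(4))
c=cap('scene','s3');a=c['img'][140:260,270:430];cv2.imwrite('pics/s3c.png',cv2.resize(a,(800,600),interpolation=cv2.INTER_CUBIC))
E
```

```text
270 255 [0.5219 0.3276 0.1087] [ 86  98 101]
270 270 [0.5214 0.3279 0.1238] [84 90 95]
292 255 [0.5193 0.3361 0.1085] [85 95 99]
292 280 [0.5192 0.3353 0.1316] [80 86 91]
281 252 [0.5204 0.3318 0.1058] [43 45 50]
281 270 [0.5203 0.3317 0.1235] [37 40 44]
281 240 [0.5214 0.3321 0.0883] [46 50 54]
281 200 [0.5034 0.3264 0.088 ] [47 48 49]
281 320 [0.5314 0.3352 0.1379] [38 42 42]
281 365 [0.5885 0.3534 0.0853] [ 59 142 201]
195 290 [0.5235 0.3019 0.1946]
205 262 [0.5237 0.3005 0.1721]
365 290 [0.5078 0.355  0.1938]
```

View pics/s3c.png

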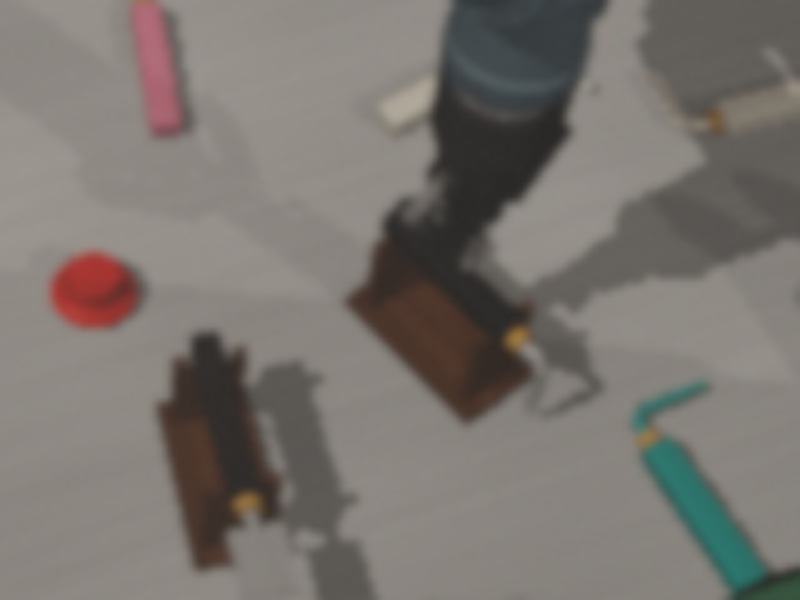

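The fingers shut above the handle. Their tips measure about z = 0.105 in the images, while telemetry gives a TCP z of 0.062. I'll check the stated offset, reopen and recheck.

```bash
python3 -m pendant '[{"translation":[0,0,-5],"rot":[0,0,0],"fingers":-0.3},{"translation":[0,0,0],"rot":[0,0,0],"fingers":-0.3},{"translation":[0,0,0],"rot":[0,0,0],"fingers":-0.3},{"translation":[0,0,0],"rot":[0,0,0],"fingers":-0.3},{"translation":[0,0,10],"rot":[0,0,0],"fingers":-0.3},{"translation":[0,0,10],"rot":[0,0,0],"fingers":-0.3},{"translation":[0,0,0],"rot":[0,0,0],"fingers":-0.3}]'
python3 - <<'E'
from h import *
print([ (k,getattr(robot,k)) for k in dir(robot) if k[0]!='_'])
s=telemetry.observe();print(s['tcp_pos'],s['finger_gap'],s['wrist_force'],s['joint_positions'])
c=cap('wrist','w4');P=cloud(c);print(c['eye'])
for u,v in((205,260),(212,258),(212,262),(352,262),(205,270),(281,200)): print(u,v,P[v,u].round(4))
c=load('w1');P=cloud(c);m=np.isfinite(P[...,2])
for y0,y1,x0,x1 in((250,300,180,215),(250,300,345,380)):
  b=P[y0:y1,x0:x1].reshape(-1,3);b=b[b[:,2]>.12];print(np.nanmin(b,0),len(b))
E
```

```text
time: 3.63
tcp_pos: [0.5283, 0.3338, 0.0437]
eef_rot: [-0.153, 0.988, -0.001, -0.002]
wrist_force: [-0.9, -0.8, -0.6]
finger_gap: 0.648
[('PlanningError', <class 'rig.PlanningError'>), ('grip_point_offset', 0.0187), ('hand_in', <function connect.<locals>.done at 0x7fb97f06c540>)]
[0.52830423 0.33379867 0.04369229] 0.6478527617731389 [-0.85909521 -0.78166853 -0.58900252] [ 3.73876596e-01  4.57535515e-01  1.57708735e+00 -3.63014121e-05
  1.11185609e+00 -1.50455751e+00]
[0.46629152 0.31425847 0.22493666]
205 260 [0.5274 0.3025 0.0951]
212 258 [0.528  0.3046 0.0903]
212 262 [0.5291 0.3051 0.0915]
352 262 [0.5104 0.3574 0.0963]
205 270 [0.5266 0.3044 0.105 ]
281 200 [0.4969 0.3241 0.0883]
[0.46570823 0.32652067 0.23576932] 1412
[0.44691371 0.38908555 0.23543675] 1371
```

```bash
python3 -m pendant '[{"translation":[0,0,10],"rot":[0,0,0],"fingers":-0.3},{"translation":[0,0,10],"rot":[0,0,0],"fingers":-0.3},{"translation":[0,0,8],"rot":[0,0,0],"fingers":-0.3},{"translation":[0,0,5],"rot":[0,0,0],"fingers":-0.3},{"translation":[0,0,0],"rot":[0,0,0],"fingers":-0.3}]'
python3 -m pendant '[{"translation":[0,0,0],"rot":[0,0,0],"fingers":0},{"translation":[0,0,0],"rot":[0,0,0],"fingers":0.3},{"translation":[0,0,0],"rot":[0,0,0],"fingers":0.6},{"translation":[0,0,0],"rot":[0,0,0],"fingers":1},{"translation":[0,0,0],"rot":[0,0,0],"fingers":1}]'
python3 - <<'E'
from h import *
s=telemetry.observe();print(s['tcp_pos'],s['eef_rot'],s['finger_gap'],s['wrist_force'])
c=cap('wrist','w5');P=cloud(c)
E
```

```text
time: 4.1
tcp_pos: [0.5291, 0.3342, 0.0119]
eef_rot: [-0.153, 0.988, -0.0, -0.002]
wrist_force: [0.4, 1.4, 0.3]
finger_gap: 0.648
time: 4.52
tcp_pos: [0.531, 0.335, 0.0147]
eef_rot: [-0.153, 0.988, 0.0, 0.001]
wrist_force: [0.1, 0.1, 1.8]
finger_gap: 0.225
[0.5310077  0.33495019 0.01470996] [-1.53254237e-01  9.88186554e-01  1.55617629e-04  6.70461765e-04] 0.22501010959159126 [0.14576457 0.10425278 1.7775138 ]
```

View pics/w5.png

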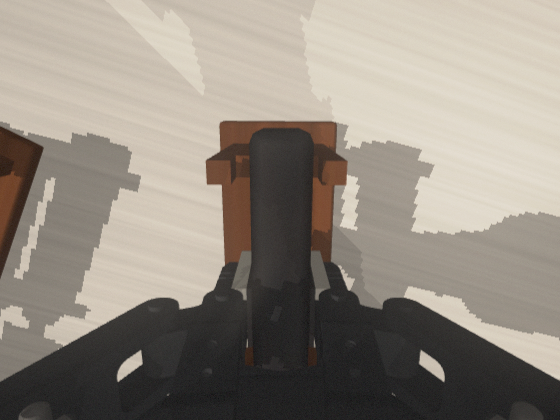

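The handle is gripped (gap 0.225, about 19–20 mm). Now I'll lift straight up.

```bash
python3 -m pendant '[{"translation":[0,0,-8],"rot":[0,0,0],"fingers":1},{"translation":[0,0,-20],"rot":[0,0,0],"fingers":1},{"translation":[0,0,-32],"rot":[0,0,0],"fingers":1},{"translation":[0,0,-40],"rot":[0,0,0],"fingers":1},{"translation":[0,0,-40],"rot":[0,0,0],"fingers":1},{"translation":[0,0,-40],"rot":[0,0,0],"fingers":1},{"translation":[0,0,-40],"rot":[0,0,0],"fingers":1},{"translation":[0,0,-25],"rot":[0,0,0],"fingers":1}]'
python3 - <<'E'
from h import *
from scipy.spatial.transform import Rotation as Q
s=telemetry.observe();R=Q.from_quat(s['eef_rot']).as_matrix()
print(s['tcp_pos'],s['finger_gap'],s['wrist_force'],s['wrist_torque'],R.T@(np.array([.615,-.175,.26])-s['tcp_pos'])*1000)
E
```

```text
time: 5.23
tcp_pos: [0.5314, 0.3352, 0.2647]
eef_rot: [-0.153, 0.988, 0.001, 0.003]
wrist_force: [0.9, 0.2, -0.2]
finger_gap: 0.225
[0.5313547  0.33519623 0.26468071] 0.22499951556419867 [ 0.88157794  0.21348488 -0.18672376] [-0.03100049 -0.02961065  0.04146283] [  74.97161697 -511.5480443     4.06174168]
```

```bash
python3 -m pendant '[{"translation":[3,-18,0],"rot":[0,0,0],"fingers":1},{"translation":[4.7,-32,0],"rot":[0,0,0],"fingers":1},{"translation":[4.7,-32,0],"rot":[0,0,0],"fingers":1},{"translation":[4.7,-32,0],"rot":[0,0,0],"fingers":1},{"translation":[4.7,-32,0],"rot":[0,0,0],"fingers":1},{"translation":[4.7,-32,0],"rot":[0,0,0],"fingers":1},{"translation":[4.7,-32,0],"rot":[0,0,0],"fingers":1},{"translation":[4.7,-32,0],"rot":[0,0,0],"fingers":1}]'
python3 -m pendant '[{"translation":[4.7,-32,0],"rot":[0,0,0],"fingers":1},{"translation":[4.7,-32,0],"rot":[0,0,0],"fingers":1},{"translation":[4.7,-32,0],"rot":[0,0,0],"fingers":1},{"translation":[4.7,-32,0],"rot":[0,0,0],"fingers":1},{"translation":[4.7,-32,0],"rot":[0,0,0],"fingers":1},{"translation":[4.7,-32,0],"rot":[0,0,0],"fingers":1},{"translation":[4.7,-32,0],"rot":[0,0,0],"fingers":1},{"translation":[3,-20,0],"rot":[0,0,0],"fingers":1}]'
python3 -m pendant '[{"translation":[0,0,0],"rot":[0,0,0],"fingers":1},{"translation":[0,0,0],"rot":[0,0,0],"fingers":1},{"translation":[0,0,0],"rot":[0,0,0],"fingers":1}]'
python3 - <<'E'
from h import *
s=telemetry.observe();print(s['tcp_pos'],s['eef_rot'],s['finger_gap'],s['wrist_force'])
c=cap('wrist','w6');P=cloud(c);m=abs(P[...,2]-.15)<.006
n,l,st,ce=cv2.connectedComponentsWithStats(m.astype(np.uint8))
k=1+st[1:,4].argmax();q=P[l==k];print(st[k],np.median(q[:,2]),cv2.minAreaRect((q[:,:2]*1000).astype(np.float32)))
cv2.imwrite('pics/w6b.png',cv2.resize(c['img'],(800,600)))
E
```

```text
time: 5.9
tcp_pos: [0.5691, 0.0917, 0.2593]
eef_rot: [-0.153, 0.988, 0.0, -0.0]
wrist_force: [0.5, 0.2, -1.7]
finger_gap: 0.224
time: 6.57
tcp_pos: [0.6089, -0.1534, 0.2591]
eef_rot: [-0.152, 0.988, -0.0, -0.0]
wrist_force: [0.1, -0.3, -1.4]
finger_gap: 0.227
time: 6.82
tcp_pos: [0.6089, -0.1495, 0.2589]
eef_rot: [-0.153, 0.988, 0.0, -0.0]
wrist_force: [0.8, 0.2, -2.3]
finger_gap: 0.23
[ 0.60886605 -0.14951798  0.25890313] [-1.53302555e-01  9.88179176e-01  4.30363168e-04 -2.37788701e-04] 0.22986484664326687 [ 0.80135182  0.15878709 -2.26508325]
[  134    56   225   106 18652] 0.15087670513905882 ((551.3975830078125, -193.358154296875), (70.25953674316406, 170.71978759765625), 20.86874771118164)
```

View pics/w6b.png

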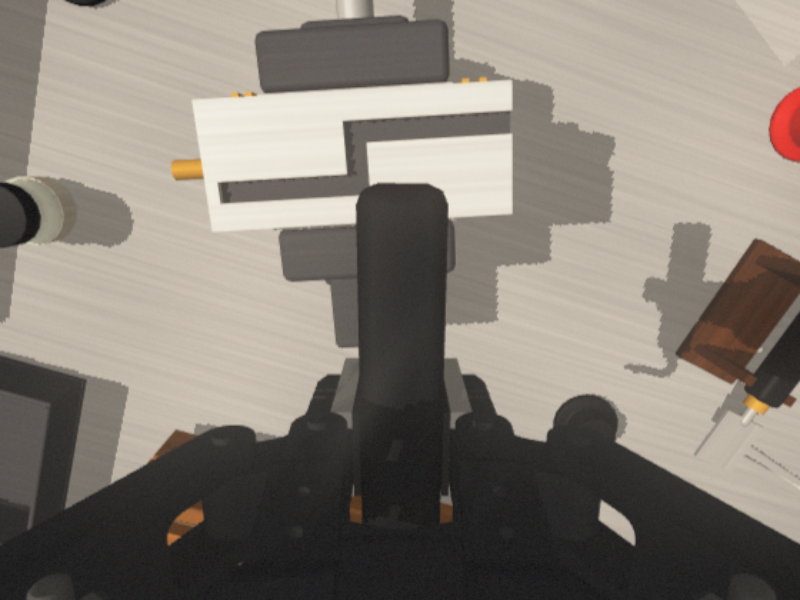

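```bash
python3 -m pendant '[{"translation":[15,4,0],"rot":[0,0,0],"fingers":1},{"translation":[26,7.5,10],"rot":[0,0,0],"fingers":1},{"translation":[28,8,14],"rot":[0,0,0],"fingers":1},{"translation":[28,8,16],"rot":[0,0,0],"fingers":1},{"translation":[28,8,16],"rot":[0,0,0],"fingers":1},{"translation":[24,7,16],"rot":[0,0,0],"fingers":1},{"translation":[14.5,4.5,12],"rot":[0,0,0],"fingers":1},{"translation":[0,0,0],"rot":[0,0,0],"fingers":1}]'
python3 - <<'E'
from h import *
from scipy.spatial.transform import Rotation as Q
c=cap('top','t7');s=telemetry.observe();R=Q.from_quat(s['eef_rot']).as_matrix();print(s['tcp_pos'],R.round(4).tolist(),s['wrist_force'],s['finger_gap'])
print(R.T@(np.array([.4386,-.1541,.160])-s['tcp_pos'])*1000)
d=cap('scene','s7')
r=lambda a,x,y,w,h:cv2.resize(a[y:y+h,x:x+w],(800,600),interpolation=cv2.INTER_CUBIC)[:, :]
A=cv2.resize(c['img'][165:240,345:425],(400,375),interpolation=cv2.INTER_CUBIC);B=cv2.resize(d['img'][195:270,150:230],(400,375),interpolation=cv2.INTER_CUBIC)
cv2.imwrite('pics/m7.png',np.hstack([A,B]))
E
```

```text
time: 7.53
tcp_pos: [0.4352, -0.1522, 0.1724]
eef_rot: [-0.154, 0.988, 0.002, -0.002]
wrist_force: [0.3, 0.3, -1.5]
finger_gap: 0.223
[ 0.43770112 -0.15325264  0.17423822] [[-0.9528, -0.3035, -0.0014], [-0.3035, 0.9528, 0.0013], [0.001, 0.0016, -1.0]] [-0.44737932 -0.56692798 -0.83731021] 0.22724073711037424
[-0.61350157 -1.10359371 14.23582029]
```

View pics/m7.png

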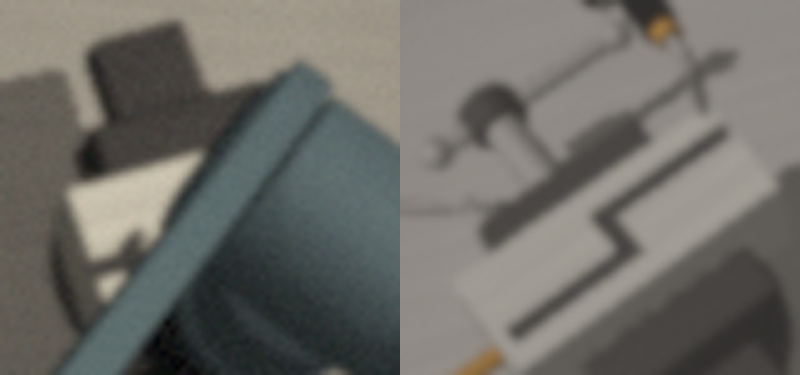

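In the right crop (scene camera) the nib's lower end is at about (705,110) and the groove at about (727,129)–(512,335). In full-image pixels that is a tip near (211,217), a groove exit near (215.5,221) and a blind end near (172.4,262). I'll compare these with the projections.

```bash
cat >> h.py <<'E'
def proj(c,p):
    from scipy.spatial.transform import Rotation as Q
    f=210/np.tan(np.radians(float(c['vertical_fov']))/2);R=np.array(c['rotation']);R=R if R.shape==(3,3) else Q.from_quat(R).as_matrix()
    d=R.T@(np.array(p)-c['eye']);return np.array([c['cx'],c['cy']])+f*d[:2]/d[2]
C=np.array([.5514,-.1934,.15]);YAW=np.radians(20.9)
def seam(x,y,z=0):
    k,s=np.cos(YAW),np.sin(YAW);return C+np.array([k*x-s*y,s*x+k*y,z*1000])/1000
OFF=np.array([.0740,.0230,.0053])
E
python3 - <<'E'
from h import *
c=load('s7');print('tip',proj(c,np.array([.4376,-.1532,.1742])+OFF))
for p in((-14,85),(14,-78),(-14,0),(14,0),(-35,85),(35,85),(-35,-85),(35,-85)): print(p,proj(c,seam(*p/np.array(1000.)*1000)))
# observed case rect in scene cloud
P=cloud(c);m=(abs(P[...,2]-.15)<.007);n,l,st,ce=cv2.connectedComponentsWithStats(m.astype(np.uint8))
for k in range(1,n):
    if st[k,4]>500: q=P[l==k];print(st[k],np.median(q[:,2]),cv2.minAreaRect((q[:,:2]*1000).astype(np.float32)))
# nib pixels: high points above case near +y end
b=P[190:235,195:235];g=b[(b[...,2]>.165)&(b[...,2]<.26)];g=g[g[:,2].argsort()];print(len(g),g[::max(1,len(g)//15)].round(3))
E
```

```text
tip [210.44820881 216.96995493]
(-14, 85) [215.65894317 220.18388328]
(14, -78) [171.90644489 261.7487792 ]
(-14, 0) [190.53413468 237.68885833]
(14, 0) [196.25977396 244.51444687]
(-35, 85) [211.35782539 215.41700785]
(35, 85) [225.95563155 231.59557519]
(-35, -85) [159.95369282 250.82068756]
(35, -85) [173.93666229 268.84826604]
[136   4  24  41 563] 0.1509050637228062 ((-498.59381103515625, -135.09474182128906), (70.021728515625, 264.7319030761719), 89.97001647949219)
[ 160  217   66   53 1446] 0.14949565492745542 ((551.6360473632812, -193.89418029785156), (74.44267272949219, 170.7499542236328), 20.732852935791016)
163 [[ 0.517 -0.131  0.188]
 [ 0.516 -0.134  0.203]
 [ 0.516 -0.129  0.217]
 [ 0.515 -0.127  0.228]
 [ 0.493 -0.129  0.232]
 [ 0.512 -0.13   0.235]
 [ 0.499 -0.132  0.238]
 [ 0.487 -0.132  0.239]
 [ 0.505 -0.133  0.242]
 [ 0.468 -0.135  0.244]
 [ 0.494 -0.141  0.244]
 [ 0.475 -0.147  0.246]
 [ 0.467 -0.15   0.246]
 [ 0.46  -0.143  0.247]
 [ 0.489 -0.142  0.247]
 [ 0.478 -0.136  0.248]
 [ 0.489 -0.136  0.25 ]]
```

Scene, wrist and kinematic estimates agree to about 1 mm. I'll lower the point into the groove at seam0.

```bash
python3 -m pendant '[{"translation":[-0.6,-1.1,6],"rot":[0,0,0],"fingers":1},{"translation":[0,0,8],"rot":[0,0,0],"fingers":1},{"translation":[0,0,5],"rot":[0,0,0],"fingers":1},{"translation":[0,0,0],"rot":[0,0,0],"fingers":1},{"translation":[0,0,0],"rot":[0,0,0],"fingers":1}]'
python3 - <<'E'
from h import *
from scipy.spatial.transform import Rotation as Q
s=telemetry.observe();R=Q.from_quat(s['eef_rot']).as_matrix();print(s['tcp_pos'],R.round(4).tolist(),s['wrist_force'])
print(R.T@(seam(-14,72,-.0045)-OFF-s['tcp_pos'])*1000)
E
```

```text
time: 8.05
tcp_pos: [0.44, -0.1555, 0.1554]
eef_rot: [-0.153, 0.988, 0.0, -0.0]
wrist_force: [0.9, -0.1, -0.8]
finger_gap: 0.227
[ 0.44004596 -0.1555102   0.15538759] [[-0.9529, -0.3033, -0.0011], [-0.3033, 0.9529, 0.0008], [0.0008, 0.0011, -1.0]] [ 0.90284014 -0.09553842 -0.76485176]
[ 0.91277348  1.72411288 15.19031259]
```

```bash
python3 -m pendant '[{"translation":[0.9,1.6,0],"rot":[0,0,0],"fingers":1},{"translation":[0,0,0],"rot":[0,0,0],"fingers":1},{"translation":[0,0,5],"rot":[0,0,0],"fingers":1},{"translation":[0,0,5],"rot":[0,0,0],"fingers":1},{"translation":[0,0,3],"rot":[0,0,0],"fingers":1},{"translation":[0,0,2],"rot":[0,0,0],"fingers":1},{"translation":[0,0,0],"rot":[0,0,0],"fingers":1},{"translation":[0,0,0],"rot":[0,0,0],"fingers":1}]'
cat >> h.py <<'E'
def st(x,y,z=-.0045):
    from scipy.spatial.transform import Rotation as Q
    s=telemetry.observe();R=Q.from_quat(s['eef_rot']).as_matrix();t=s['tcp_pos']+R@OFFT-C
    k,q=np.cos(YAW),np.sin(YAW);print('tip in case mm',np.round([1000*(k*t[0]+q*t[1]),1000*(k*t[1]-q*t[0]),1000*t[2]+65],2),'F',s['wrist_force'].round(2),'gap',s['finger_gap'].round(3))
    print('to target, tool mm',(R.T@(seam(x,y,z)-C-t)*1000).round(2))
R0=np.array([[-.9529,-.3033,0],[-.3033,.9529,0],[0,0,-1.]]);OFFT=R0.T@OFF
E
python3 -c "
from h import *
st(-14,72)
for a in((0,-18),(14,0),(0,-23.5)): print(a,R0.T@(np.append(seam(*a)[:2]-C[:2],0))*1000)"
```

```text
time: 8.72
tcp_pos: [0.4386, -0.1545, 0.1408]
eef_rot: [-0.153, 0.988, 0.0, -0.0]
wrist_force: [1.3, 0.3, -0.7]
finger_gap: 0.224Traceback (most recent call last):
  File "<string>", line 3, in <module>
    st(-14,72)
    ~~^^^^^^^^
  File "h.py", line 42, in st
    k,q=np.cos(YAW),np.sin(YAW);print('tip in case mm',np.round([1000*(k*t[0]+q*t[1]),1000*(k*t[1]-q*t[0]),1000*t[2]+65],2),'F',s['wrist_force'].round(2),'gap',s['finger_gap'].round(3))
                                                                                                                                                                ^^^^^^^^^^^^^^^^^^^^^
AttributeError: 'float' object has no attribute 'round'
```

```bash
sed -i "s/s\['finger_gap'\].round(3)/round(s['finger_gap'],3)/" h.py; python3 -c "
from h import *
st(-14,72)
for a in((0,-18),(14,0),(0,-23.5)): print(a,R0.T@(np.append(seam(*a)[:2]-C[:2],0))*1000)"
```

```text
tip in case mm [-14.15  71.62  61.09] F [ 1.3   0.3  -0.74] gap 0.224
to target, tool mm [-0.13  0.38  0.59]
(0, -18) [ -1.0186456  -17.97123742   0.        ]
(14, 0) [-13.9776291    0.79227991   0.        ]
(0, -23.5) [ -1.32989843 -23.46244885   0.        ]
```

```bash
python3 -m pendant '[{"translation":[-0.1,0.3,0.8],"rot":[0,0,0],"fingers":1},{"translation":[0,0,0],"rot":[0,0,0],"fingers":1},{"translation":[0,0,0],"rot":[0,0,0],"fingers":1},{"translation":[0,0,0],"rot":[0,0,0],"fingers":1},{"translation":[-0.05,-0.8,0],"rot":[0,0,0],"fingers":1},{"translation":[-0.1,-1.65,0],"rot":[0,0,0],"fingers":1},{"translation":[-0.1,-1.65,0],"rot":[0,0,0],"fingers":1},{"translation":[-0.1,-1.65,0],"rot":[0,0,0],"fingers":1}]'
python3 -m pendant '[{"translation":[-0.1,-1.65,0],"rot":[0,0,0],"fingers":1},{"translation":[-0.1,-1.65,0],"rot":[0,0,0],"fingers":1},{"translation":[-0.1,-1.65,0],"rot":[0,0,0],"fingers":1},{"translation":[-0.1,-1.65,0],"rot":[0,0,0],"fingers":1},{"translation":[-0.1,-1.65,0],"rot":[0,0,0],"fingers":1},{"translation":[-0.1,-1.65,0],"rot":[0,0,0],"fingers":1},{"translation":[-0.1,-1.65,0],"rot":[0,0,0],"fingers":1},{"translation":[-0.1,-1.65,0],"rot":[0,0,0],"fingers":1}]'
python3 -c "
from h import *
st(-14,54)"
```

```text
time: 9.38
tcp_pos: [0.4409, -0.1598, 0.1402]
eef_rot: [-0.153, 0.988, -0.0, 0.0]
wrist_force: [0.3, 0.1, -1.4]
finger_gap: 0.227
time: 10.05
tcp_pos: [0.4456, -0.1721, 0.1402]
eef_rot: [-0.153, 0.988, -0.0, 0.0]
wrist_force: [-0.0, -0.3, -1.2]
finger_gap: 0.226
tip in case mm [-13.87  52.67  60.5 ] F [-0.02 -0.28 -1.21] gap 0.226
to target, tool mm [0.21 1.33 0.  ]
```

```bash
python3 -m pendant '[{"translation":[-0.08,-1.65,0],"rot":[0,0,0],"fingers":1},{"translation":[-0.08,-1.65,0],"rot":[0,0,0],"fingers":1},{"translation":[-0.08,-1.65,0],"rot":[0,0,0],"fingers":1},{"translation":[-0.08,-1.65,0],"rot":[0,0,0],"fingers":1},{"translation":[-0.08,-1.65,0],"rot":[0,0,0],"fingers":1},{"translation":[-0.08,-1.65,0],"rot":[0,0,0],"fingers":1},{"translation":[-0.08,-1.65,0],"rot":[0,0,0],"fingers":1},{"translation":[-0.08,-1.65,0],"rot":[0,0,0],"fingers":1}]'
python3 -m pendant '[{"translation":[-0.08,-1.65,0],"rot":[0,0,0],"fingers":1},{"translation":[-0.08,-1.65,0],"rot":[0,0,0],"fingers":1},{"translation":[-0.08,-1.65,0],"rot":[0,0,0],"fingers":1},{"translation":[-0.08,-1.65,0],"rot":[0,0,0],"fingers":1},{"translation":[-0.08,-1.65,0],"rot":[0,0,0],"fingers":1},{"translation":[-0.08,-1.65,0],"rot":[0,0,0],"fingers":1},{"translation":[-0.08,-1.65,0],"rot":[0,0,0],"fingers":1},{"translation":[-0.08,-1.65,0],"rot":[0,0,0],"fingers":1}]'
python3 -c "
from h import *
st(-14,0)
c=cap('scene','s8')
P=cloud(c);b=P[195:260,170:235];g=b[(b[...,2]>.165)&(b[...,2]<.2)];print(len(g),g.mean(0) if len(g) else 0)
"
```

```text
time: 10.72
tcp_pos: [0.4502, -0.1845, 0.1402]
eef_rot: [-0.153, 0.988, 0.0, -0.0]
wrist_force: [0.1, 0.9, -0.8]
finger_gap: 0.228
time: 11.38
tcp_pos: [0.4548, -0.1969, 0.1402]
eef_rot: [-0.153, 0.988, 0.0, -0.0]
wrist_force: [0.1, 0.2, -0.7]
finger_gap: 0.23
tip in case mm [-14.11  26.28  60.47] F [ 0.09  0.19 -0.72] gap 0.23
to target, tool mm [ -1.6  -26.23  -0.03]
64 [ 0.49615966 -0.18803669  0.19024081]
```

```bash
python3 -m pendant '[{"translation":[-0.1,-1.65,0],"rot":[0,0,0],"fingers":1},{"translation":[-0.1,-1.65,0],"rot":[0,0,0],"fingers":1},{"translation":[-0.1,-1.65,0],"rot":[0,0,0],"fingers":1},{"translation":[-0.1,-1.65,0],"rot":[0,0,0],"fingers":1},{"translation":[-0.1,-1.65,0],"rot":[0,0,0],"fingers":1},{"translation":[-0.1,-1.65,0],"rot":[0,0,0],"fingers":1},{"translation":[-0.1,-1.65,0],"rot":[0,0,0],"fingers":1},{"translation":[-0.1,-1.65,0],"rot":[0,0,0],"fingers":1}]'
python3 -m pendant '[{"translation":[-0.1,-1.65,0],"rot":[0,0,0],"fingers":1},{"translation":[-0.1,-1.65,0],"rot":[0,0,0],"fingers":1},{"translation":[-0.1,-1.65,0],"rot":[0,0,0],"fingers":1},{"translation":[-0.1,-1.65,0],"rot":[0,0,0],"fingers":1},{"translation":[-0.1,-1.65,0],"rot":[0,0,0],"fingers":1},{"translation":[-0.1,-1.65,0],"rot":[0,0,0],"fingers":1},{"translation":[-0.1,-1.65,0],"rot":[0,0,0],"fingers":1},{"translation":[-0.05,-0.8,0],"rot":[0,0,0],"fingers":1}]'
python3 -m pendant '[{"translation":[0,0,0],"rot":[0,0,0],"fingers":1},{"translation":[0,0,0],"rot":[0,0,0],"fingers":1}]'
python3 -c "
from h import *
st(-14,0)"
```

```text
time: 12.1
tcp_pos: [0.4596, -0.2092, 0.1402]
eef_rot: [-0.153, 0.988, 0.0, 0.0]
wrist_force: [-0.3, -0.0, -1.4]
finger_gap: 0.228
time: 12.77
tcp_pos: [0.4641, -0.2208, 0.1402]
eef_rot: [-0.153, 0.988, -0.0, 0.0]
wrist_force: [-0.0, -0.2, -1.1]
finger_gap: 0.226
time: 12.93
tcp_pos: [0.464, -0.2206, 0.1402]
eef_rot: [-0.153, 0.988, 0.0, -0.0]
wrist_force: [1.2, 0.5, -0.5]
finger_gap: 0.225
tip in case mm [-14.02   0.82  60.46] F [ 1.22  0.52 -0.54] gap 0.225
to target, tool mm [-0.07 -0.82 -0.04]
```

```bash
python3 -m pendant '[{"translation":[0,-0.8,0],"rot":[0,0,0],"fingers":1},{"translation":[-1.65,0.1,0],"rot":[0,0,0],"fingers":1},{"translation":[-1.65,0.1,0],"rot":[0,0,0],"fingers":1},{"translation":[-1.65,0.1,0],"rot":[0,0,0],"fingers":1},{"translation":[-1.65,0.1,0],"rot":[0,0,0],"fingers":1},{"translation":[-1.65,0.1,0],"rot":[0,0,0],"fingers":1},{"translation":[-1.65,0.1,0],"rot":[0,0,0],"fingers":1},{"translation":[-1.65,0.1,0],"rot":[0,0,0],"fingers":1}]'
python3 -m pendant '[{"translation":[-1.65,0.1,0],"rot":[0,0,0],"fingers":1},{"translation":[-1.65,0.1,0],"rot":[0,0,0],"fingers":1},{"translation":[-1.65,0.1,0],"rot":[0,0,0],"fingers":1},{"translation":[-1.65,0.1,0],"rot":[0,0,0],"fingers":1},{"translation":[-1.65,0.1,0],"rot":[0,0,0],"fingers":1},{"translation":[-1.65,0.1,0],"rot":[0,0,0],"fingers":1}]'
python3 -c "
from h import *
st(14,0)"
```

```text
time: 13.6
tcp_pos: [0.4752, -0.2171, 0.1402]
eef_rot: [-0.153, 0.988, 0.0, -0.0]
wrist_force: [-0.1, 0.4, -0.5]
finger_gap: 0.225
time: 14.1
tcp_pos: [0.4844, -0.2136, 0.1402]
eef_rot: [-0.153, 0.988, 0.0, -0.0]
wrist_force: [-0.1, -0.6, -1.9]
finger_gap: 0.23
tip in case mm [ 7.59  0.1  60.48] F [-0.05 -0.56 -1.86] gap 0.23
to target, tool mm [-6.41  0.26 -0.02]
```

```bash
python3 -m pendant '[{"translation":[-1.65,0.1,0],"rot":[0,0,0],"fingers":1},{"translation":[-1.65,0.1,0],"rot":[0,0,0],"fingers":1},{"translation":[-1.65,0.1,0],"rot":[0,0,0],"fingers":1},{"translation":[-1.2,0,0],"rot":[0,0,0],"fingers":1},{"translation":[0,0,0],"rot":[0,0,0],"fingers":1},{"translation":[0,0,0],"rot":[0,0,0],"fingers":1}]'
python3 -c "
from h import *
st(14,0)"
```

```text
time: 14.6
tcp_pos: [0.4901, -0.2114, 0.1401]
eef_rot: [-0.153, 0.988, 0.0, -0.0]
wrist_force: [-0.0, -0.0, -0.6]
finger_gap: 0.229
tip in case mm [13.62  0.11 60.43] F [-0.04 -0.04 -0.56] gap 0.229
to target, tool mm [-0.38 -0.09 -0.07]
```

```bash
python3 -m pendant '[{"translation":[-0.3,-0.8,0],"rot":[0,0,0],"fingers":1},{"translation":[-0.1,-1.65,0],"rot":[0,0,0],"fingers":1},{"translation":[-0.1,-1.65,0],"rot":[0,0,0],"fingers":1},{"translation":[-0.1,-1.65,0],"rot":[0,0,0],"fingers":1},{"translation":[-0.1,-1.65,0],"rot":[0,0,0],"fingers":1},{"translation":[-0.1,-1.65,0],"rot":[0,0,0],"fingers":1},{"translation":[-0.1,-1.65,0],"rot":[0,0,0],"fingers":1},{"translation":[-0.1,-1.65,0],"rot":[0,0,0],"fingers":1}]'
python3 -m pendant '[{"translation":[-0.1,-1.65,0],"rot":[0,0,0],"fingers":1},{"translation":[-0.1,-1.65,0],"rot":[0,0,0],"fingers":1},{"translation":[-0.1,-1.65,0],"rot":[0,0,0],"fingers":1},{"translation":[-0.1,-1.65,0],"rot":[0,0,0],"fingers":1},{"translation":[-0.1,-1.65,0],"rot":[0,0,0],"fingers":1},{"translation":[-0.1,-1.65,0],"rot":[0,0,0],"fingers":1},{"translation":[-0.1,-1.65,0],"rot":[0,0,0],"fingers":1},{"translation":[-0.1,-1.65,0],"rot":[0,0,0],"fingers":1}]'
python3 -c "
from h import *
st(14,-70)"
```

```text
time: 15.27
tcp_pos: [0.4948, -0.2231, 0.1402]
eef_rot: [-0.153, 0.988, -0.0, -0.0]
wrist_force: [-0.9, -0.4, 0.0]
finger_gap: 0.225
time: 15.93
tcp_pos: [0.4996, -0.2354, 0.1402]
eef_rot: [-0.153, 0.988, -0.0, -0.0]
wrist_force: [0.3, -0.6, -1.5]
finger_gap: 0.223
tip in case mm [ 13.94 -25.72  60.49] F [ 0.31 -0.64 -1.54] gap 0.223
to target, tool mm [-2.580e+00 -4.421e+01 -1.000e-02]
```

```bash
python3 -m pendant '[{"translation":[-0.1,-1.65,0],"rot":[0,0,0],"fingers":1},{"translation":[-0.1,-1.65,0],"rot":[0,0,0],"fingers":1},{"translation":[-0.1,-1.65,0],"rot":[0,0,0],"fingers":1},{"translation":[-0.1,-1.65,0],"rot":[0,0,0],"fingers":1},{"translation":[-0.1,-1.65,0],"rot":[0,0,0],"fingers":1},{"translation":[-0.1,-1.65,0],"rot":[0,0,0],"fingers":1},{"translation":[-0.1,-1.65,0],"rot":[0,0,0],"fingers":1},{"translation":[-0.1,-1.65,0],"rot":[0,0,0],"fingers":1}]'
python3 -m pendant '[{"translation":[-0.1,-1.65,0],"rot":[0,0,0],"fingers":1},{"translation":[-0.1,-1.65,0],"rot":[0,0,0],"fingers":1},{"translation":[-0.1,-1.65,0],"rot":[0,0,0],"fingers":1},{"translation":[-0.1,-1.65,0],"rot":[0,0,0],"fingers":1},{"translation":[-0.1,-1.65,0],"rot":[0,0,0],"fingers":1},{"translation":[-0.1,-1.65,0],"rot":[0,0,0],"fingers":1},{"translation":[-0.1,-1.65,0],"rot":[0,0,0],"fingers":1},{"translation":[-0.1,-1.65,0],"rot":[0,0,0],"fingers":1}]'
python3 -c "
from h import *
st(14,-70)"
```

```text
time: 16.6
tcp_pos: [0.5044, -0.2477, 0.1402]
eef_rot: [-0.153, 0.988, 0.0, 0.0]
wrist_force: [0.2, 0.3, -0.8]
finger_gap: 0.225
time: 17.27
tcp_pos: [0.5091, -0.2601, 0.1402]
eef_rot: [-0.153, 0.988, -0.0, -0.0]
wrist_force: [0.4, -0.1, -1.4]
finger_gap: 0.226
tip in case mm [ 14.04 -52.16  60.5 ] F [ 0.38 -0.15 -1.4 ] gap 0.226
to target, tool mm [ -0.97 -17.81  -0.  ]
```

```bash
python3 -m pendant '[{"translation":[-0.1,-1.65,0],"rot":[0,0,0],"fingers":1},{"translation":[-0.1,-1.65,0],"rot":[0,0,0],"fingers":1},{"translation":[-0.1,-1.65,0],"rot":[0,0,0],"fingers":1},{"translation":[-0.1,-1.65,0],"rot":[0,0,0],"fingers":1},{"translation":[-0.1,-1.65,0],"rot":[0,0,0],"fingers":1},{"translation":[-0.1,-1.65,0],"rot":[0,0,0],"fingers":1},{"translation":[-0.1,-1.65,0],"rot":[0,0,0],"fingers":1},{"translation":[-0.1,-1.65,0],"rot":[0,0,0],"fingers":1}]'
python3 -m pendant '[{"translation":[-0.1,-1.65,0],"rot":[0,0,0],"fingers":1},{"translation":[-0.1,-1.65,0],"rot":[0,0,0],"fingers":1},{"translation":[-0.05,-1,0],"rot":[0,0,0],"fingers":1},{"translation":[0,0,0],"rot":[0,0,0],"fingers":1},{"translation":[0,0,0],"rot":[0,0,0],"fingers":1},{"translation":[0,0,0],"rot":[0,0,0],"fingers":1},{"translation":[0,0,0],"rot":[0,0,0],"fingers":1}]'
python3 -c "
from h import *
st(14,-70)"
```

```text
time: 17.93
tcp_pos: [0.5139, -0.2724, 0.1402]
eef_rot: [-0.153, 0.988, -0.0, 0.0]
wrist_force: [0.5, -0.4, -1.5]
finger_gap: 0.229
time: 18.52
tcp_pos: [0.5154, -0.2762, 0.1402]
eef_rot: [-0.153, 0.988, 0.0, -0.0]
wrist_force: [-0.0, -0.1, -1.2]
finger_gap: 0.226
tip in case mm [ 14.12 -69.43  60.51] F [-0.   -0.1  -1.24] gap 0.226
to target, tool mm [ 0.09 -0.58  0.01]
```

```bash
python3 -m pendant '[{"translation":[0,0,-5],"rot":[0,0,0],"fingers":1},{"translation":[0,0,-15],"rot":[0,0,0],"fingers":1},{"translation":[0,0,-25],"rot":[0,0,0],"fingers":1},{"translation":[0,0,-30],"rot":[0,0,0],"fingers":1},{"translation":[0,0,-30],"rot":[0,0,0],"fingers":1},{"translation":[0,0,-15],"rot":[0,0,0],"fingers":1},{"translation":[-4,12,0],"rot":[0,0,0],"fingers":1},{"translation":[-8,24,0],"rot":[0,0,0],"fingers":1}]'
python3 -m pendant '[{"translation":[-11,32,0],"rot":[0,0,0],"fingers":1},{"translation":[-11,32,0],"rot":[0,0,0],"fingers":1},{"translation":[-11,32,0],"rot":[0,0,0],"fingers":1},{"translation":[-11,32,0],"rot":[0,0,0],"fingers":1},{"translation":[-11,32,0],"rot":[0,0,0],"fingers":1},{"translation":[-11,32,0],"rot":[0,0,0],"fingers":1},{"translation":[-11,32,0],"rot":[0,0,0],"fingers":1},{"translation":[-11,32,0],"rot":[0,0,0],"fingers":1}]'
python3 -m pendant '[{"translation":[-11,32,0],"rot":[0,0,0],"fingers":1},{"translation":[-11,32,0],"rot":[0,0,0],"fingers":1},{"translation":[-11,32,0],"rot":[0,0,0],"fingers":1},{"translation":[-11,32,0],"rot":[0,0,0],"fingers":1},{"translation":[-11,32,0],"rot":[0,0,0],"fingers":1},{"translation":[-11,32,0],"rot":[0,0,0],"fingers":1},{"translation":[-11,32,0],"rot":[0,0,0],"fingers":1},{"translation":[-6,16,0],"rot":[0,0,0],"fingers":1}]'
python3 -m pendant '[{"translation":[0,0,0],"rot":[0,0,0],"fingers":1},{"translation":[0,0,0],"rot":[0,0,0],"fingers":1}]'
cat >> h.py <<'E'
def rest(z):
    from scipy.spatial.transform import Rotation as Q
    s=telemetry.observe();R=Q.from_quat(s['eef_rot']).as_matrix();print(s['tcp_pos'],s['eef_rot'].round(4),s['finger_gap'],s['wrist_force'].round(1),(R.T@(np.array([.5310,.33495,z])-s['tcp_pos'])*1000).round(2))
E
python3 -c "
from h import *
rest(.0147)"
```

```text
time: 19.18
tcp_pos: [0.5161, -0.2397, 0.261]
eef_rot: [-0.152, 0.988, -0.001, 0.001]
wrist_force: [0.2, 1.3, -1.9]
finger_gap: 0.225
time: 19.85
tcp_pos: [0.5207, 0.0349, 0.2587]
eef_rot: [-0.153, 0.988, 0.0, -0.001]
wrist_force: [0.8, -0.1, -0.8]
finger_gap: 0.227
time: 20.52
tcp_pos: [0.5263, 0.2902, 0.2584]
eef_rot: [-0.155, 0.988, 0.001, -0.001]
wrist_force: [-0.8, -0.1, -0.8]
finger_gap: 0.224
time: 20.68
tcp_pos: [0.5269, 0.2873, 0.2585]
eef_rot: [-0.155, 0.988, -0.0, -0.001]
wrist_force: [-0.0, -0.9, -0.8]
finger_gap: 0.227
[0.52689506 0.287264   0.25845774] [-1.546e-01  9.880e-01 -2.000e-04 -1.400e-03] 0.2267474185268386 [-0.  -0.9 -0.8] [-19.16  44.16 243.7 ]
```

```bash
python3 -m pendant '[{"translation":[-9,22,0],"rot":[0,0,0],"fingers":1},{"translation":[-10,22,0],"rot":[0,0,0],"fingers":1},{"translation":[0,0,25],"rot":[0,0,0],"fingers":1},{"translation":[0,0,35],"rot":[0,0,0],"fingers":1},{"translation":[0,0,35],"rot":[0,0,0],"fingers":1},{"translation":[0,0,30],"rot":[0,0,0],"fingers":1},{"translation":[0,0,20],"rot":[0,0,0],"fingers":1},{"translation":[0,0,10],"rot":[0,0,0],"fingers":1}]'
python3 -m pendant '[{"translation":[0,0,15],"rot":[0,0,0],"fingers":1},{"translation":[0,0,0],"rot":[0,0,0],"fingers":1},{"translation":[0,0,0],"rot":[0,0,0],"fingers":1},{"translation":[0,0,0],"rot":[0,0,0],"fingers":1}]'
python3 -c "
from h import *
rest(.0147)
c=cap('wrist','w9')"
```

```text
time: 21.35
tcp_pos: [0.5305, 0.3315, 0.1006]
eef_rot: [-0.153, 0.988, -0.001, -0.003]
wrist_force: [0.2, -0.7, -0.2]
finger_gap: 0.225
time: 21.68
tcp_pos: [0.5343, 0.3337, 0.0917]
eef_rot: [-0.153, 0.988, 0.0, 0.001]
wrist_force: [-0.1, 0.6, -0.6]
finger_gap: 0.227
[0.53426809 0.33373862 0.09168927] [-1.530e-01  9.882e-01  2.000e-04  9.000e-04] 0.22667133728183494 [-0.1  0.6 -0.6] [ 2.9   2.14 76.98]
```

View pics/w9.png

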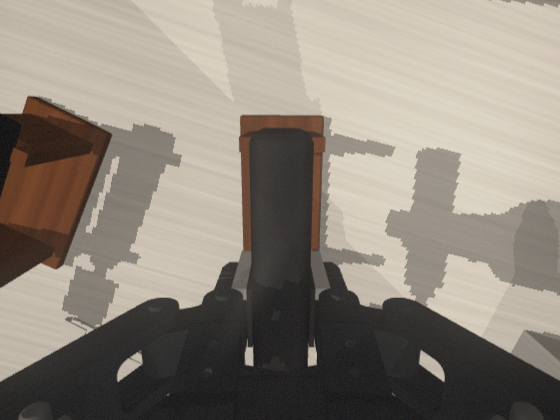

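The handle (columns 249–312) is centred over the rest (240–324). I'll lower it in stages.

```bash
python3 -m pendant '[{"translation":[2.5,2.1,15],"rot":[0,0,0],"fingers":1},{"translation":[0,0,15],"rot":[0,0,0],"fingers":1},{"translation":[0,0,13],"rot":[0,0,0],"fingers":1},{"translation":[0,0,6],"rot":[0,0,0],"fingers":1},{"translation":[0,0,0],"rot":[0,0,0],"fingers":1},{"translation":[0,0,0],"rot":[0,0,0],"fingers":1},{"translation":[0,0,0],"rot":[0,0,0],"fingers":1}]'
python3 -c "
from h import *
rest(.0147)"
```

```text
time: 22.32
tcp_pos: [0.5312, 0.3353, 0.0422]
eef_rot: [-0.153, 0.988, 0.0, 0.001]
wrist_force: [-0.2, -0.2, -1.1]
finger_gap: 0.225
[0.53117777 0.33533909 0.04221626] [-1.533e-01  9.882e-01  2.000e-04  8.000e-04] 0.22492441023967463 [-0.2 -0.2 -1.1] [ 0.33 -0.32 27.52]
```

```bash
python3 -m pendant '[{"translation":[0,-0.3,7],"rot":[0,0,0],"fingers":1},{"translation":[0,0,7],"rot":[0,0,0],"fingers":1},{"translation":[0,0,5],"rot":[0,0,0],"fingers":1},{"translation":[0,0,3.5],"rot":[0,0,0],"fingers":1},{"translation":[0,0,2],"rot":[0,0,0],"fingers":1},{"translation":[0,0,1.5],"rot":[0,0,0],"fingers":1},{"translation":[0,0,0],"rot":[0,0,0],"fingers":1},{"translation":[0,0,0],"rot":[0,0,0],"fingers":1}]'
python3 -c "
from h import *
rest(.0147)"
```

```text
time: 22.98
tcp_pos: [0.5306, 0.3349, 0.0153]
eef_rot: [-0.153, 0.988, 0.0, 0.0]
wrist_force: [-0.1, 0.4, -1.4]
finger_gap: 0.227
[0.53062709 0.33485163 0.01527671] [-1.533e-01  9.882e-01  0.000e+00  2.000e-04] 0.22726503593106032 [-0.1  0.4 -1.4] [-0.38 -0.02  0.58]
```

```bash
python3 -m pendant '[{"translation":[0,0,0.6],"rot":[0,0,0],"fingers":1},{"translation":[0,0,0],"rot":[0,0,0],"fingers":0.5},{"translation":[0,0,0],"rot":[0,0,0],"fingers":0.2},{"translation":[0,0,0],"rot":[0,0,0],"fingers":-0.1},{"translation":[0,0,0],"rot":[0,0,0],"fingers":-0.3},{"translation":[0,0,0],"rot":[0,0,0],"fingers":-0.3},{"translation":[0,0,0],"rot":[0,0,0],"fingers":-0.3}]'
python3 -m pendant '[{"translation":[0,0,-10],"rot":[0,0,0],"fingers":-0.3},{"translation":[0,0,-20],"rot":[0,0,0],"fingers":-0.3},{"translation":[0,0,-25],"rot":[0,0,0],"fingers":-0.3},{"translation":[0,0,-25],"rot":[0,0,0],"fingers":-0.3},{"translation":[0,0,-25],"rot":[0,0,0],"fingers":-0.3},{"translation":[0,0,0],"rot":[0,0,0],"fingers":-0.3},{"translation":[0,0,0],"rot":[0,0,0],"fingers":-0.3},{"translation":[0,0,0],"rot":[0,0,0],"fingers":-0.3}]'
python3 - <<'E'
from h import *
rest(.12)
c=cap('wrist','w10');stylus_fit(c,(150,410,100,420),.078,.096)
E
```

```text
time: 23.57
tcp_pos: [0.5305, 0.3348, 0.0147]
eef_rot: [-0.153, 0.988, 0.0, 0.0]
wrist_force: [-0.4, -0.6, 0.0]
finger_gap: 0.654
time: 24.23
tcp_pos: [0.5301, 0.3347, 0.1196]
eef_rot: [-0.153, 0.988, -0.0, -0.0]
wrist_force: [-0.8, 0.4, 0.1]
finger_gap: 0.653
[0.53011768 0.33465504 0.11957733] [-1.533e-01  9.882e-01 -0.000e+00 -1.000e-04] 0.6531887895688212 [-0.8  0.4  0.1] [-0.93  0.01 -0.42]
px [ 265  124   33  174 4052] z 0.08779852146444465 rect ((526.100341796875, 333.372314453125), (111.72996520996094, 19.79050064086914), 17.17711067199707) yaw 19.577097971196725
len [-0.0441264   0.06534127] wid [-0.01055917  0.00881691]
mid [0.52510301 0.33367631] origin [0.52745849 0.334514  ]
```

View pics/w10.png

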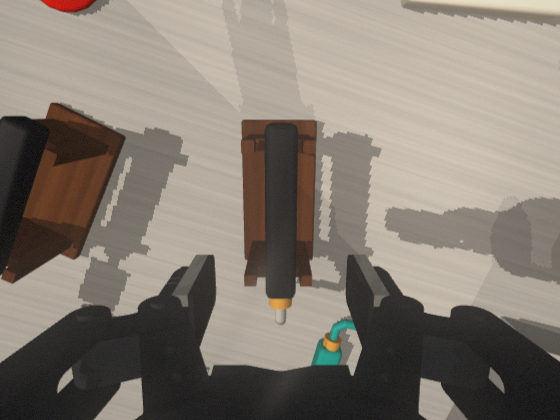

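The stylus lies on both saddles between the horns, within 1 mm of where it lay before, and the gripper is clear of it. I'm handing in.

```bash
python3 -c "
from rig import robot
print(robot.hand_in())"
```

```text
the job is handed in; nothing more can be done
None
```

I took the stylus off its rest and ran its point down the whole groove, from seam0 round both corners to seam9. Then I laid it back in its own rest and handed in at about 24 s of the 64 s allowed. No verdict is reported, so what follows comes from my own measurements.

- **In the groove:** at every check along the run the point was within about 1 mm of the centre line, worked out from the arm's readings. It was about 4.5 mm below the case's top. The wrist force never passed about 2.5 N, so the point probably ran just clear of the floor (about 1.5 mm) rather than rubbing on it. The speed was about 2 cm/s.
- **Back in the rest:** the last wrist picture shows the handle on both saddles between the horns. Its fitted centre is within 1 mm of where it lay at the start, with the height unchanged and the point to the same side. The gripper was open and about 60 mm clear above it.
- **Other things:** I never approached or touched the scraper or the other things on the bench. I didn't measure them again at the end.

**What disagreed:**
- **Fingertip height:** the reported TCP is about 43 mm lower than where the camera shows the fingertips. My first grip therefore shut on air above the handle. I reopened, went lower by the camera's depth readings, and the second grip held.
- **Case position:** the top camera put the case about 3.5 mm from where the wrist and scene cameras did. I used the wrist value, which the scene camera confirmed to within about 1 mm.

I viewed 11 pictures, one over the budget of 10.

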